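# Clamp a padlock in the cam-lock vise

### The job

The brass padlock must be held in the cam vise for drilling. Take the stray small blue padlock off the vise bed and lay it in the white tray; flip the red-knobbed lever up to free the green jaw, slide the jaw until it presses the brass padlock against the orange spring pad of the back stop with about 10 N (pad about half way in), and while it is pressed flip the lever fully down again so that the jaw stays locked with the padlock lying flat and gripped. Never squeeze it harder than 35 N, leave the other things on the bench alone, and let go of everything at the end.

Things in the scene. Friction and masses are not known exactly. Their poses are not given: they have to be found in the camera images.
- vise: Cam-lock vise fixed on the bench. Grey bed 90 (x) x 340 (y) mm, top 30 mm above the bench; along its robot-side (-x) edge a steel rail, x = -46 to -66 mm, 44 mm high. Origin: underside, centre of the bed. +y is the jaw's closing direction, towards the green back stop bolted on the bed's +y end.
- stop_zone (a point): Point on the bed's top, vise y = 107 mm: middle of the range in which the back stop's orange pad stands. The pad's face is anywhere from y = 95 to 119 mm, not reported: feel for it or look. Pad 70 mm wide, 32 mm tall, sprung over 10 mm of travel towards +y: 3 N starts it, 1.5 N per mm, 18 N fully in, rigid beyond. Half in = about 10 N.
- jaw: Green sliding jaw, 85 (x) x 50 (y) x 41 mm tall; cheeks on its -x side, 43 mm tall, carry the lever. Origin: bed top, middle of the block; axes as the vise's. Clamping face at y = +25 mm. Lever up, it slides along the vise's y from y = -110 mm up to +65 mm with 1 N friction (by its block or the lever knob), and the spring pad pushes it back if let go. Lever down, it is locked.
- lever_pivot (a point): Pivot of the cam lever, on the jaw and moving with it: 57 mm above the bench, 56 mm to -x of the jaw's origin. The lever turns about an axis parallel to the vise's y.
- lever_knob (a point): Centre of the red drum knob at the end of the lever, 80 mm from the pivot: 26 mm diameter, 24 mm long along the vise's y, flat ends. Lever rod 10 mm diameter. It can be pinched on its flat ends from above, fingers along the vise's y, and it pivots in the grip while the lever is swung.
- lever (a joint): Lever angle (rad). 0: level, knob pointing to the vise's -x (to the robot), locked. pi/2: upright. 1.75: end stop. The cam starts to grip below about 0.85, and is tightest at 0. Above 0.9 the jaw is free. Swinging the knob takes 3 to 6 N; the lever stays where it is left. Fully down means below 0.12; flipped up means above 1.0.
- padlock: Brass padlock lying flat and loose on the bed, 0.17 to 0.34 kg. Body 50 (x) x 46 (y) x 24 mm thick, steel shackle reaching 38 mm further to +x. Origin: centre of the body's underside; y across, roughly parallel to the vise's y. It stands clear of the stop's pad and slides along the bed when the jaw pushes it (0.8 to 2.4 N of friction).
- small_lock: Small blue padlock lying flat on the bed between jaw and brass padlock, in the way. About 0.09 kg. Body 30 (x) x 28 (y) x 16 mm thick, shackle (5 mm wire) reaching 17 mm further to +x. Origin: centre of the body's underside. Its x points roughly along the vise's y.
- tray: White open tray fixed on the bench, outside 130 (x) x 120 (y) x 35 mm tall, walls and floor 4 mm. Origin: centre of its underside. It can stand on the left or on the right of the vise (the cardboard box with keys is on the other side).
- tub: Bystander: yellow jar, 68 mm diameter, 85 mm tall, origin at its underside. Leave alone.
- steel_lock: Bystander: dark padlock, 48 x 45 x 22 mm, shackle to +x, origin at its underside. Leave alone.
- driver: Bystander: screwdriver lying along its x on the bench. Leave alone.
Not all that is in view belongs to the job. Leave any black or turquoise look-alike of the small_lock alone.

How it is judged (in metres and radians):
On the way, in this order (a step that is already met when the one before it is completed fails the run):
1. the lever is flipped up so that the jaw is free (value of joint lever above 1 rad), for 0.1 s.
2. with the lever still up, the jaw presses the brass padlock with more than 4 N (value of joint lever above 0.85 rad and contact force between jaw and padlock above 4 N), for 0.1 s.
At the end, for the whole second after the job is handed in: The lever is fully down (below 0.12 rad), the jaw presses the brass padlock with 4 to 20 N by itself, the padlock lies flat (within 0.1 rad) and square to the jaw (within 0.1 rad) and at rest, and the small blue padlock lies at rest inside the white tray (value of joint lever below 0.12 rad and contact force between jaw and padlock between 4 and 20 N and angle between padlock's own z axis and vertical below 0.1 rad and angle between the y axis of padlock and the y axis of vise, either way round below 0.1 rad and linear speed of each of padlock, small_lock below 0.02 m/s and x of small_lock in the frame of tray between -0.06 and 0.06 m and y of small_lock in the frame of tray between -0.055 and 0.055 m and z of small_lock in the frame of tray below 0.025 m); the robot touches nothing.
It fails at once if the brass padlock is squeezed by the jaw with more than 35 N (contact force between jaw and padlock above 35 N).
It fails at once if a bystander is moved by more than 30 mm (distance of any of tub, steel_lock, driver from where it was at the start of the episode above 0.03 m).
It also fails if it takes over 67 s, if anything falls off the work surface, if the arm or the gripper's body presses on something with over 40 N, if the wrist force passes 120 N, or if a joint passes its speed limit or range.

### The arm

A 6-joint arm with a two-finger parallel gripper is mounted at the origin on the work surface. World frame = base frame: x ahead of the robot, y to its left, z up, the work surface at z = 0. Lengths are in m, angles in degrees, forces in N, time in s.
With the tool pointing down it reaches from about 0.275 to 0.725 m from the base axis. Payload 5.6 kg.
Tool frame: the origin (TCP) lies between the finger pads; the fingertips stand r.tips_ahead ahead of it and the grasp point (between the pads) lies 2 mm behind it (r.tips_ahead is the distance from the TCP to the fingertips, in m); z points along the fingers, x is the direction in which the jaws open and shut, and the axes are right-handed (so a half turn about z gives the same grasp; the last joint's range is limited). The gripper opens to 85 mm and grips with 20 to 120 N. Pads are 22 mm wide; open, the fingers measure 114 mm over their backs; the gripper's body (76 mm by 85 mm) begins 54 mm behind the grasp point. The pads swing forward as they close: fully open they stand 13 mm farther back than shut.
Start: joints at [-60.928, 14.616, 6.199, 0, -81.583, -16.306], TCP at [0.122, -0.536, 0.248] pointing down, gripper open.
Joint ranges: [-168.99, 168.99], [-69.2, 112.95], [-62.41, 85.93], [-164.36, 98.24], [-168.68, -3.75], [-174.98, 174.98]. Speed limits (degrees/s): [147.25, 147.25, 180, 180, 180, 180].

### API

Orientations are given as [roll, pitch, yaw] about the fixed x, y, z axes, in that order (R = Rz(yaw) Ry(pitch) Rx(roll)).
In Python, from cell import telemetry, camera, close_job, r gives the robot as it stands.
- The arm moves only by the shell command python3 -m handwheel 'ROWS' [FORCE]. ROWS is a JSON object of lists of equal length, an entry for each row: "claw": the finger opening in cm, from 0 to 8.54; "slide": the shift along the tool's x, y, z in cm, a list of three; "spin": the turn about the tool's z in degrees. A call has 1 to 20 rows; each row is the pose to reach, as a shift and turn from the pose commanded when the call began, along the tool's axes at that moment; what a row does not reach only later rows make up. A row lasts 1/8 s, in which the tool goes at most 62.5 mm and 10.7 degrees, less where a joint would pass 70% of its speed; a pose out of reach is approached as far as the arm can. A call with a gripper value outside its range is refused whole. The fingers move at their own pace and stop on an object; FORCE is the grip in N (left out, the last holds). Time passes only in rows, so rows that repeat a pose let the fingers close. It gives the time, the measured TCP pose, the force and the opening at its end, in the units of the state.
- telemetry.read_state(): the state, without advancing time (a new reading comes with each control period).
- camera(name): name is "scene" or "top" or "wrist"; returns a dict with "color" (400x640x3 uint8, red, green, blue), "depth" (400x640 float32, m along the optical axis (not along the pixel's ray), 0 where there is no reading), "K" (3x3 intrinsics, pixels), "cam_to_world" (4x4, takes a point from camera to world coordinates); the wrist camera has in their place "T_tool_cam" (4x4, takes a point from camera to tool coordinates, whose origin is the TCP and whose axes are the tool frame's). Camera axes: x right, y down, z forward; pixel columns grow to the right and rows downward; lengths in m; the calibration is good to about 2 mm. A picture is of the moment at which its call begins: read the wrist's pose just before it.
- close_job(): hands the job in, once; it reports no verdict.
The state is a dict: "time": time; "joint_positions": joint angles; "qvel": joint speeds; "tau": joint torques, N m; "eef_pos": TCP position; "tool_rot": TCP orientation; "force": force on the tool from outside, world axes, zero at the start; "ft_torque": the same for the moment, N m; "opening": finger opening in m.
Only numpy, scipy, OpenCV 4.12 (cv2) and the standard library are available. Lean on these libraries where they do the work, as an engineer would, in place of code of your own. Each camera call takes 0.05 s, during which the arm holds its last target.

## Working session

There is one attempt and no reset: what is moved stays moved. The work goes in short steps, Python scripts to look and compute and a shell command to move; the robot and the scene stay as the last step left them, time stands still between calls to the robot, and variables do not carry over. Pictures are saved under pics/ and viewed, and the job is handed in when it is done.

```bash
ls; mkdir -p pics; cat > h.py <<'E'
import numpy as np, cv2
from cell import telemetry, camera, r
def save(n,im): cv2.imwrite('pics/'+n+'.png', im[:,:,::-1])
def world(c,u,v,T=None,depth=None):
    T=c['cam_to_world'] if T is None else T
    K=c['K']; d=c['depth'][v,u] if depth is None else depth
    p=np.array([(u-K[0,2])/K[0,0]*d,(v-K[1,2])/K[1,1]*d,d,1.0]); return (T@p)[:3]
def plane(c,u,v,z,T=None):
    T=np.array(c['cam_to_world']) if T is None else T
    K=c['K']; d=T[:3,:3]@np.array([(u-K[0,2])/K[0,0],(v-K[1,2])/K[1,1],1.0]); o=T[:3,3]
    return o+d*(z-o[2])/d[2]
E
python3 - <<'E'
from h import *
s=telemetry.read_state(); print(s, r.tips_ahead)
for n in('top','scene'):
    c=camera(n); save(n+'0',c['color']); np.savez(n+'0.npz',**c)
    print(n,c['K'],c['cam_to_world'])
E
```

```text
pics
{'time': 0.0, 'joint_positions': array([-6.09301417e+01,  1.46559126e+01,  6.13004192e+00, -2.57986246e-02,
       -8.15815262e+01, -1.63085170e+01]), 'qvel': array([ 0.05742772,  0.05197435, -0.05682932,  0.07112238, -0.00721099,
        0.02205419]), 'tau': array([-1.39508484e-04, -3.86630881e+01,  2.37944967e+01,  5.36509752e+00,
       -6.08094895e-03,  1.17366375e-05]), 'eef_pos': array([ 0.12146334, -0.53595734,  0.24736874]), 'tool_rot': array([-1.79994329e+02, -1.10240816e-01,  1.02757535e+02]), 'force': array([ 0.60082324, -0.10185094, -0.21869312]), 'ft_torque': array([ 0.05127769,  0.00086585, -0.02667405]), 'opening': 0.0857040363179894} 0.017
top [[399.2646345    0.         315.9317718 ]
 [  0.         399.2646345  194.63453559]
 [  0.           0.           1.        ]] [[ 0.02176468 -0.99257374  0.11968155  0.51127385]
 [-0.99958977 -0.02383359 -0.01588251  0.01841867]
 [ 0.018617   -0.11928678 -0.99268528  1.09246328]
 [ 0.          0.          0.          1.        ]]
scene [[395.30563965   0.         317.54779273]
 [  0.         395.30563965 199.94583258]
 [  0.           0.           1.        ]] [[ 0.08488439  0.66317891 -0.74363188  1.32603655]
 [ 0.99632531 -0.06505069  0.05571604 -0.04273728]
 [-0.01142406 -0.74562869 -0.66626373  0.70173153]
 [ 0.          0.          0.          1.        ]]
```

View pics/top0.png

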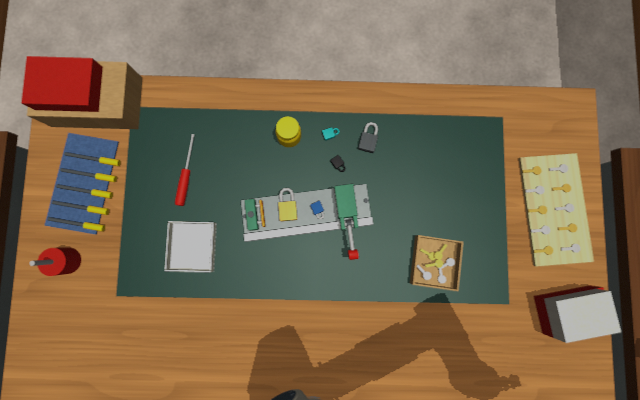

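View pics/scene0.png

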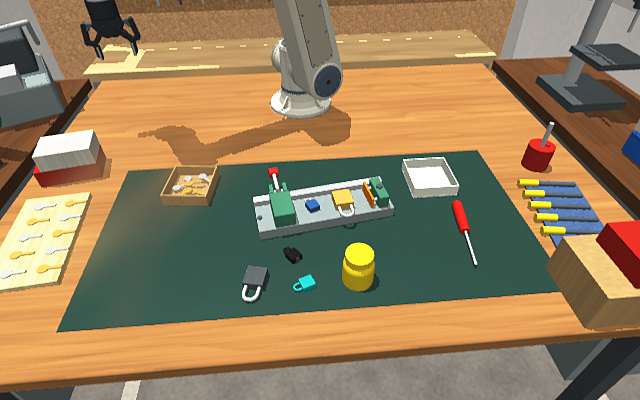

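The top view shows the vise across the middle, with the stop at (250,213), brass lock at (287,207), blue lock at (317,208), green jaw at (346,200) and red knob at (352,254). The tray is at (190,246).

```bash
python3 - <<'E'
from h import *
c=dict(np.load('top0.npz')); im=c['color']
hsv=cv2.cvtColor(im,cv2.COLOR_RGB2HSV)
def mask(lo,hi,box):
    m=cv2.inRange(hsv,np.array(lo),np.array(hi)); b=np.zeros_like(m); x0,y0,x1,y1=box; b[y0:y1,x0:x1]=m[y0:y1,x0:x1]; return b
def rep(n,m,z):
    v,u=np.nonzero(m); 
    P=np.array([plane(c,a,b,z) for a,b in zip(u,v)]); D=np.array([world(c,a,b) for a,b in zip(u,v)])
    rect=cv2.minAreaRect((P[:,:2]*1000).astype(np.float32))
    print(n,len(u),'px',u.mean().round(1),v.mean().round(1),'plane ctr',P.mean(0).round(4),'rect',np.round(rect[0],1),np.round(rect[1],1),round(rect[2],1),'depth z med',np.median(D[:,2]).round(4), 'Dmean',np.median(D,0).round(4))
rep('knob',mask((0,120,80),(8,255,255),(340,240,365,265))|mask((172,120,80),(180,255,255),(340,240,365,265)),.065)
rep('jaw',mask((60,80,50),(90,255,255),(330,180,362,224)),.071)
rep('stop',mask((60,80,50),(90,255,255),(240,190,262,235)),.07)
rep('pad',mask((8,120,80),(20,255,255),(255,195,270,232)),.062)
rep('brass',mask((20,100,60),(35,255,255),(270,190,305,228)),.054)
rep('blue',mask((100,120,50),(125,255,255),(305,195,330,220)),.046)
rep('tray',mask((0,0,130),(180,40,255),(160,215,220,275)),.035)
rep('bed',mask((0,0,60),(180,50,255),(238,180,378,243)),.03)
big=cv2.resize(im[170:280,150:385],None,fx=3.4,fy=3.4,interpolation=cv2.INTER_CUBIC); save('topz',big)
# corner points of rail via plane z=.044
for u,v in [(243,238),(372,225),(369,186),(242,200)]: print(u,v,world(c,u,v).round(4))
E
```

```text
knob 94 px 352.9 254.1 plane ctr [ 0.4845 -0.0957  0.065 ] rect [484.6 -96. ] [24.2 25.3] 9.3 depth z med 0.0672 Dmean [ 0.4849 -0.0955  0.0672]
jaw 660 px 345.6 202.0 plane ctr [ 0.6171 -0.0748  0.071 ] rect [612.1 -74.6] [102.8  50.1] 7.1 depth z med 0.0709 Dmean [ 0.6173 -0.074   0.0709]
stop 282 px 250.9 214.3 plane ctr [0.58   0.1672 0.07  ] rect [580.5 167.5] [78.9 26.3] 8.1 depth z med 0.0653 Dmean [0.5774 0.1673 0.0653]
pad 52 px 261.7 213.2 plane ctr [0.5839 0.1407 0.062 ] rect [584.4 140.5] [67.7  7.8] 8.2 depth z med 0.0604 Dmean [0.5846 0.1414 0.0604]
brass 334 px 287.2 210.6 plane ctr [0.5929 0.0757 0.054 ] rect [593.1  75.6] [49.7 45.7] 6.3 depth z med 0.0539 Dmean [0.5924 0.0758 0.0539]
blue 107 px 316.5 207.4 plane ctr [ 6.038e-01 -5.000e-04  4.600e-02] rect [ 6.034e+02 -6.000e-01] [29.  25.6] 24.3 depth z med 0.0459 Dmean [6.044e-01 4.000e-04 4.590e-02]
tray 2166 px 190.2 246.0 plane ctr [0.496 0.327 0.035] rect [495.6 330.2] [121.6 129.5] 89.7 depth z med 0.0044 Dmean [0.4955 0.3349 0.0044]
bed 4507 px 308.3 216.5 plane ctr [0.5806 0.0202 0.03  ] rect [590.5  19.9] [155.3 365.8] 1.2 depth z med 0.0304 Dmean [0.5758 0.0184 0.0304]
243 238 [0.5198 0.1959 0.0015]
372 225 [ 0.5628 -0.1541  0.0021]
369 186 [ 0.6702 -0.1451  0.0031]
242 200 [0.6203 0.1984 0.0291]
```

View pics/topz.png

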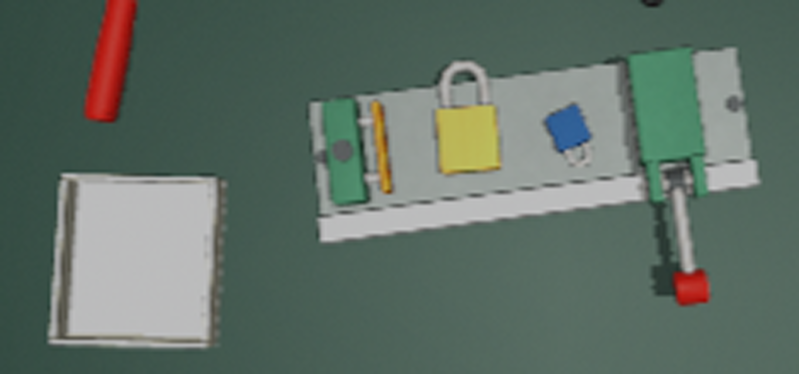

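```bash
cat >> h.py <<'E'
from scipy.spatial.transform import Rotation as Ro
def to(p,yaw=None):
    s=telemetry.read_state(); R=Ro.from_euler('xyz',s['tool_rot'],degrees=True).as_matrix()
    d=R.T@(np.array(p)-s['eef_pos'])*100
    y=s['tool_rot'][2]; sp=None if yaw is None else -(yaw-y)
    print('at',s['eef_pos'].round(4),s['tool_rot'].round(2),'slide cm',d.round(2),'spin',sp)
E
python3 - <<'E'
from h import *
c=dict(np.load('top0.npz')); im=c['color']
w=camera('wrist'); T=w['T_tool_cam']; print(T.round(3),w['K'][0])
to([0.56,0.0,0.23],98)
hsv=cv2.cvtColor(im,cv2.COLOR_RGB2HSV)
# shackle of the blue lock: position
pts=[(150+ x/3.4,170+y/3.4) for x,y in [(568,130),(580,155)]]
a,b=[plane(c,u,v,z) for (u,v),z in zip(pts,(.046,.038))]; print(a,b,np.degrees(np.arctan2(*(b-a)[[1,0]])))
E
```

```text
[[ 1.    -0.    -0.     0.   ]
 [ 0.     0.964  0.265 -0.066]
 [ 0.    -0.265  0.964 -0.125]
 [ 0.     0.     0.     1.   ]] [302.67655689   0.         317.05493708]
at [ 0.1215 -0.5361  0.2476] [-1.7999e+02 -8.0000e-02  1.0276e+02] slide cm [42.59 54.61  1.82] spin 4.763815314360258
[ 0.60149603 -0.00207185  0.046     ] [ 0.58290436 -0.01197917  0.038     ] -151.94729854016097
```

```bash
python3 -m handwheel '{"claw":[6,6,6,6,6,6,6,6,6,6,6,6,6,6],"slide":[[42.6,54.6,1.8],[42.6,54.6,1.8],[42.6,54.6,1.8],[42.6,54.6,1.8],[42.6,54.6,1.8],[42.6,54.6,1.8],[42.6,54.6,1.8],[42.6,54.6,1.8],[42.6,54.6,1.8],[42.6,54.6,1.8],[42.6,54.6,1.8],[42.6,54.6,1.8],[42.6,54.6,1.8],[42.6,54.6,1.8]],"spin":[4.8,4.8,4.8,4.8,4.8,4.8,4.8,4.8,4.8,4.8,4.8,4.8,4.8,4.8]}' 30
python3 - <<'E'
from h import *
s=telemetry.read_state(); w=camera('wrist'); save('w1',w['color'])
T=np.eye(4); T[:3,:3]=Ro.from_euler('xyz',s['tool_rot'],degrees=True).as_matrix(); T[:3,3]=s['eef_pos']
w['cam_to_world']=T@w['T_tool_cam']; np.savez('w1.npz',**w); print(s['eef_pos'],s['tool_rot'])
E
```

```text
time: 1.9
eef_pos: [0.5594, -0.0013, 0.2306]
tool_rot: [180.0, 0.0, 97.9]
force: [-0.3, -0.1, 0.6]
opening: 0.0599
[ 0.55935283 -0.00125443  0.23060564] [1.79987900e+02 4.46988795e-03 9.79034580e+01]
```

View pics/w1.png

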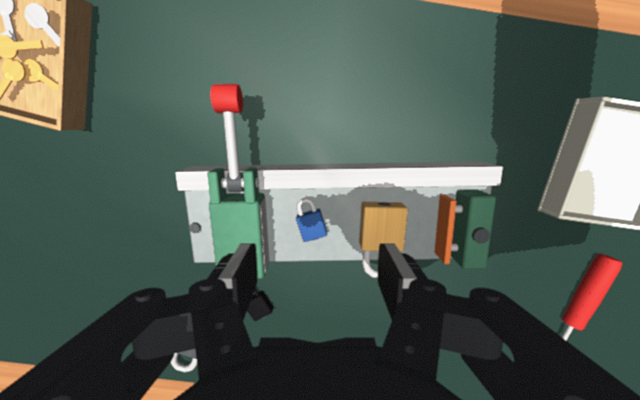

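The wrist view shows the vise square to the image: knob at (226,98), jaw at (236,230), blue lock at (311,225) with its shackle at (306,207), brass lock at (384,226) and pad at (446,228).

```bash
python3 - <<'E'
from h import *
c=dict(np.load('w1.npz')); im=c['color']; hsv=cv2.cvtColor(im,cv2.COLOR_RGB2HSV)
def mask(lo,hi,box):
    m=cv2.inRange(hsv,np.array(lo),np.array(hi)); b=np.zeros_like(m); x0,y0,x1,y1=box; b[y0:y1,x0:x1]=m[y0:y1,x0:x1]; return b
def rep(n,m,z,tol=.004):
    v,u=np.nonzero(m); D=np.array([world(c,a,b) for a,b in zip(u,v)]); k=abs(D[:,2]-z)<tol
    if k.sum()<8: print(n,'few',np.median(D,0)); return
    P=np.array([plane(c,a,b,z) for a,b in zip(u[k],v[k])]) 
    rect=cv2.minAreaRect((P[:,:2]*1000).astype(np.float32))
    print(n,len(u),k.sum(),'ctr',P.mean(0).round(4),'rect',np.round(rect[0],1),np.round(rect[1],1),round(rect[2],1),'zmed',np.median(D[k,2]).round(4))
rep('knob',mask((0,120,80),(8,255,255),(200,75,250,120))|mask((172,120,80),(180,255,255),(200,75,250,120)),.068)
rep('jaw',mask((60,80,50),(90,255,255),(205,160,270,260)),.071,.002)
rep('pad',mask((5,120,80),(20,255,255),(432,180,460,270)),.062)
rep('brass',mask((12,80,60),(35,255,255),(350,195,412,255)),.054,.003)
rep('blue',mask((100,120,50),(125,255,255),(290,195,335,250)),.046,.003)
rep('rail',mask((0,0,150),(180,50,255),(170,155,510,195)),.044,.003)
# shackle of blue: light px
m=mask((0,0,130),(180,60,255),(294,194,318,216)); v,u=np.nonzero(m); D=np.array([world(c,a,b) for a,b in zip(u,v)]); k=abs(D[:,2]-.038)<.005; print('shackle',k.sum(),D[k].mean(0).round(4))
E
```

```text
knob 841 632 ctr [ 0.4855 -0.0953  0.068 ] rect [485.6 -95.2] [21.3 24.8] 7.9 zmed 0.068
jaw 3367 2817 ctr [ 0.5983 -0.0782  0.071 ] rect [595.7 -78. ] [92.1 47.9] 9.0 zmed 0.0707
pad 1047 428 ctr [0.5846 0.1403 0.062 ] rect [585.6 140.2] [69.4  7.7] 8.9 zmed 0.0613
brass 2010 1739 ctr [0.5914 0.0742 0.054 ] rect [593.2  75. ] [49.9 45.4] 6.8 zmed 0.0535
blue 635 616 ctr [ 0.6037 -0.0012  0.046 ] rect [603.8  -1. ] [29.4 26.7] 24.5 zmed 0.0454
rail 6640 5105 ctr [0.5447 0.0404 0.044 ] rect [548.  20.] [ 19.9 338.2] 8.8 zmed 0.0435
shackle 136 [ 0.5836 -0.0112  0.0396]
```

```bash
python3 - <<'E'
from h import *
to([0.6038,-0.001,0.0505],114.5)
E
```

```text
at [ 0.5594 -0.0013  0.2308] [179.97   0.    97.89] slide cm [-0.58  4.4  18.03] spin -16.60634317518145
```

```bash
python3 -m handwheel '{"claw":[4.5,4.5,4.5,4.5,4.5,4.5,4.5,4.5,2,2,2,2],"slide":[[-0.6,4.4,5],[-0.6,4.4,10],[-0.6,4.4,13],[-0.6,4.4,15],[-0.6,4.4,16.5],[-0.6,4.4,17.5],[-0.6,4.4,18],[-0.6,4.4,18],[-0.6,4.4,18],[-0.6,4.4,18],[-0.6,4.4,18],[-0.6,4.4,18]],"spin":[-8,-16.6,-16.6,-16.6,-16.6,-16.6,-16.6,-16.6,-16.6,-16.6,-16.6,-16.6]}' 30
python3 - <<'E'
from h import *
to([0.4955,0.330,0.13],98); to([0.4955,0.330,0.029],98)
w=camera('wrist'); save('w2',w['color'])
E
```

```text
time: 3.45
eef_pos: [0.605, -0.0, 0.0512]
tool_rot: [179.9, 0.0, 114.6]
force: [-0.8, -0.1, 5.3]
opening: 0.0271
at [ 0.605  -0.      0.0512] [1.7991e+02 4.0000e-02 1.1459e+02] slide cm [34.56  3.79 -7.9 ] spin 16.58590152643464
at [ 0.605  -0.      0.0512] [1.7991e+02 4.0000e-02 1.1459e+02] slide cm [34.57  3.77  2.2 ] spin 16.58590152643464
```

View pics/w2.png

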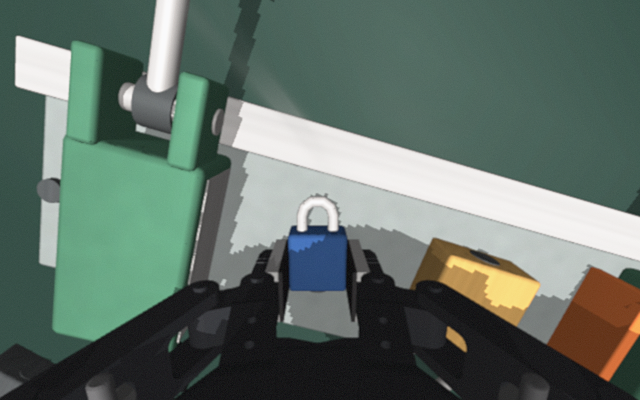

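The blue lock is seated squarely between the pads at (318,258), with the shackle forward.

```bash
python3 -m handwheel '{"claw":[2,2,2,2,2,2,2,2,2,2,2,2,2,2],"slide":[[0,0,-2],[0,0,-5],[0,0,-8],[4,0.5,-8],[9,1,-8],[14,1.5,-8],[19,2.2,-8],[24,2.8,-8],[29,3.3,-8],[32.5,3.6,-8],[34.6,3.8,-8],[34.6,3.8,-6],[34.6,3.8,-4],[34.6,3.8,-3]],"spin":[0,0,0,2,4,7,10,13,16,16.6,16.6,16.6,16.6,16.6]}'
python3 - <<'E'
from h import *
to([0.4955,0.330,0.027],98)
w=camera('wrist'); save('w3',w['color'])
E
```

```text
time: 5.25
eef_pos: [0.4945, 0.3294, 0.0787]
tool_rot: [-179.9, 0.1, 97.9]
force: [-0.3, -0.0, -0.7]
opening: 0.0276
at [0.4945 0.3294 0.0787] [-1.7987e+02  9.0000e-02  9.7930e+01] slide cm [0.06 0.12 5.17] spin -0.06681509971434707
```

View pics/w3.png

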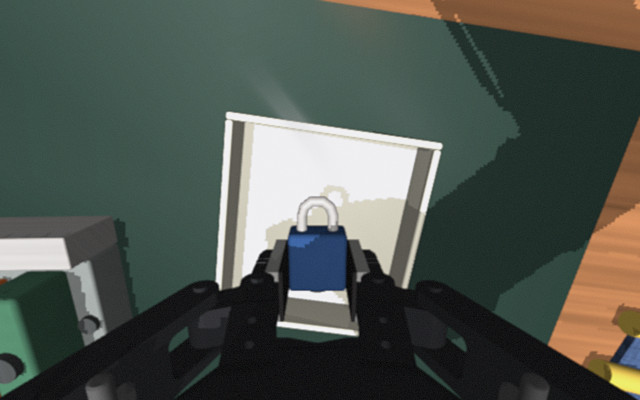

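The lock is over the tray, so I'm lowering and releasing it.

```bash
python3 -m handwheel '{"claw":[2,2,2,2,2,5,5,5,5,5,5],"slide":[[0,0,2],[0,0,4],[0,0,5],[0,0,5.4],[0,0,5.4],[0,0,5.4],[0,0,5.4],[0,0,2],[0,0,-2],[0,0,-7],[0,0,-12]],"spin":[0,0,0,0,0,0,0,0,0,0,0]}'
python3 - <<'E'
from h import *
w=camera('wrist'); save('w4',w['color'])
to([0.4850,-0.0952,0.20],98.8)
to([0.4850,-0.0952,0.062],98.8)
E
```

```text
time: 6.68
eef_pos: [0.4949, 0.3302, 0.2024]
tool_rot: [180.0, -0.0, 98.0]
force: [0.5, 1.1, -0.2]
opening: 0.0499
at [0.4979 0.3316 0.2106] [179.3   -0.3   98.02] slide cm [-42.09  -7.24   0.75] spin -0.7806644838341157
at [0.4979 0.3316 0.2106] [179.3   -0.3   98.02] slide cm [-42.16  -7.41  14.55] spin -0.7806644838341157
```

View pics/w4.png

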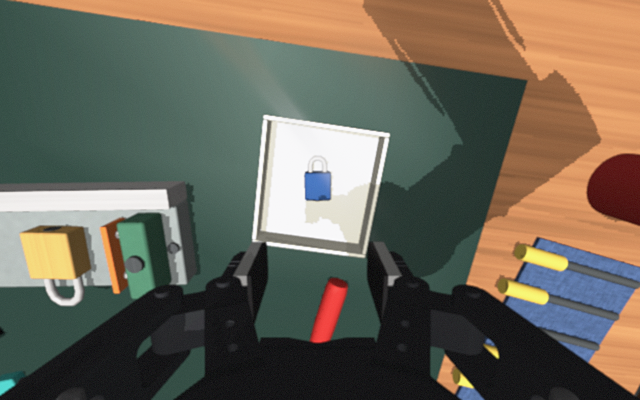

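The blue lock lies in the tray at (317,185). Next is the lever knob.

```bash
python3 -m handwheel '{"claw":[5,5,5,5,5,5,5,5,5,5],"slide":[[-5,-0.8,0],[-11,-1.8,0],[-17,-2.8,0],[-23,-3.8,0],[-29,-4.8,0],[-35,-5.8,2],[-40,-6.7,4],[-42,-7,6],[-42,-7,7],[-42,-7,7]],"spin":[-0.8,-0.8,-0.8,-0.8,-0.8,-0.8,-0.8,-0.8,-0.8,-0.8]}'
python3 - <<'E'
from h import *
w=camera('wrist'); save('w5',w['color'])
to([0.4850,-0.0952,0.060],98.8)
E
```

```text
time: 7.98
eef_pos: [0.4837, -0.0949, 0.13]
tool_rot: [-180.0, -0.0, 98.8]
force: [0.7, -0.1, 0.3]
opening: 0.05
at [ 0.4843 -0.0947  0.1307] [1.7997e+02 1.0000e-02 9.8820e+01] slide cm [-0.06  0.06  7.07] spin 0.019290783484919416
```

View pics/w5.png

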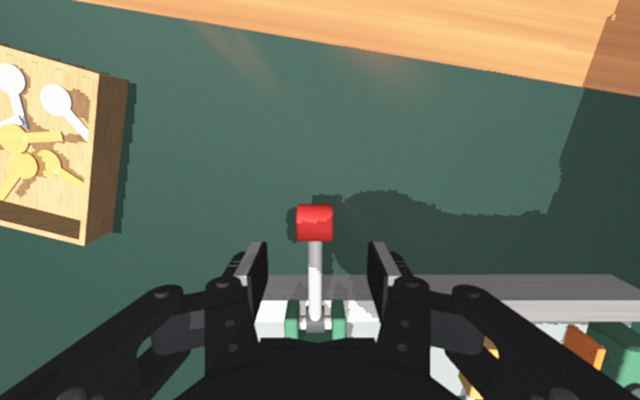

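```bash
python3 -m handwheel '{"claw":[5,5,5,5,5,1.5,1.5,1.5,1.5,1.5],"slide":[[-0.1,0.1,3],[-0.1,0.1,5],[-0.1,0.1,6.5],[-0.1,0.1,7.3],[-0.1,0.1,7.3],[-0.1,0.1,7.3],[-0.1,0.1,7.3],[-0.1,0.1,7.3],[-0.1,0.1,7.3],[-0.1,0.1,7.3]],"spin":[0,0,0,0,0,0,0,0,0,0]}' 35
python3 - <<'E'
from h import *
w=camera('wrist'); save('w6',w['color'])
to([0.4850,-0.0952,0.057],98.8)
for d in (10,20,30,40,50,60,70,80): 
    a=np.radians(d); print(d,round(8*(1-np.cos(a)),2),round(-8*np.sin(a),2))
E
```

```text
time: 9.28
eef_pos: [0.4857, -0.0961, 0.0581]
tool_rot: [179.9, 0.0, 98.8]
force: [-1.4, 0.6, 5.7]
opening: 0.0234
at [ 0.4857 -0.0961  0.0581] [1.7991e+02 2.0000e-02 9.8790e+01] slide cm [ 0.1  -0.05  0.11] spin -0.011661169363208046
10 0.12 -1.39
20 0.48 -2.74
30 1.07 -4.0
40 1.87 -5.14
50 2.86 -6.13
60 4.0 -6.93
70 5.26 -7.52
80 6.61 -7.88
```

View pics/w6.png

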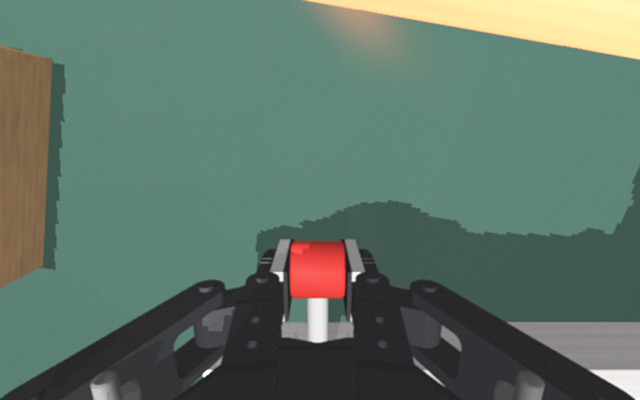

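The knob is pinched at (318,270), opening 23.4 mm. Swinging the lever up.

```bash
python3 -m handwheel '{"claw":[1.5,1.5,1.5,1.5,1.5,1.5,1.5,1.5,1.5,1.5,1.5],"slide":[[0,0.1,-1.4],[0,0.5,-2.7],[0,1.1,-4],[0,1.9,-5.1],[0,2.9,-6.1],[0,4,-6.9],[0,5.3,-7.5],[0,6.6,-7.9],[0,6.6,-7.9],[0,6.6,-7.9],[0,6.6,-7.9]],"spin":[0,0,0,0,0,0,0,0,0,0,0]}'
python3 - <<'E'
from h import *
s=telemetry.read_state(); print(s['force'],s['ft_torque'],s['eef_pos'],s['opening'])
c=camera('scene'); save('s7',c['color'][120:280,200:440].repeat(3,0).repeat(3,1))
w=camera('wrist'); save('w7',w['color'])
E
```

```text
time: 10.7
eef_pos: [0.5496, -0.086, 0.1363]
tool_rot: [-180.0, -0.0, 98.8]
force: [-4.6, -0.5, -3.6]
opening: 0.0236
[-4.58630894 -0.54714926 -3.62215338] [0.07077021 2.07165443 0.01674371] [ 0.54956213 -0.08602942  0.13632854] 0.023564762772752015
```

View pics/s7.png

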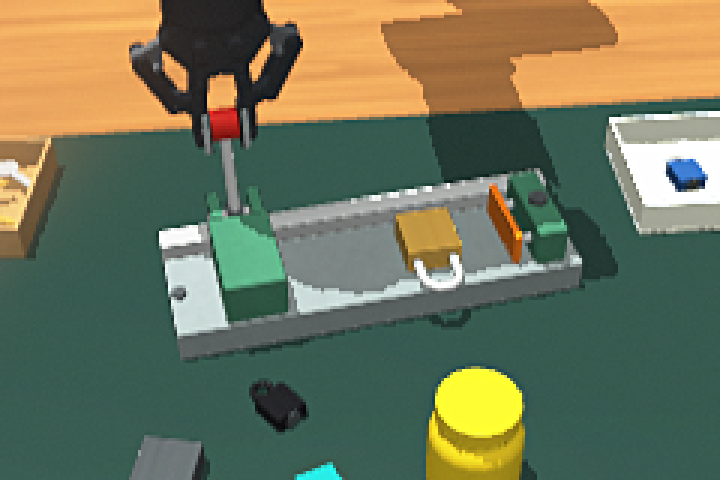

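View pics/w7.png

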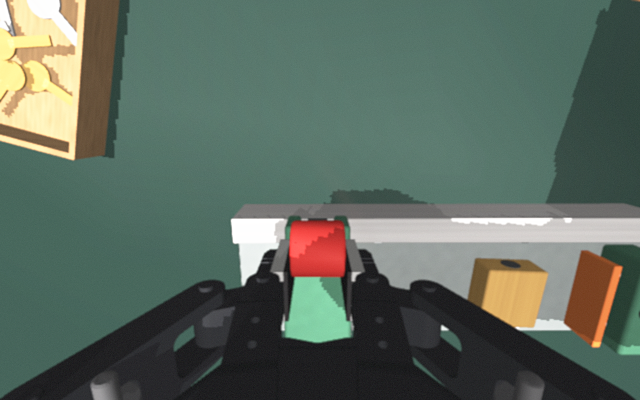

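The lever is upright and held at (225,123) in the scene view, and the path is clear. Sliding the jaw: first close to the lock, then gently on to the pad.

```bash
cat >> h.py <<'E'
def fy(th=8.8):
    s=telemetry.read_state(); a=np.radians(th); y=np.array([-np.sin(a),np.cos(a),0]); x=np.array([np.cos(a),np.sin(a),0])
    o=np.array([.6033,.0286,0]); d=s['eef_pos']-o
    print('t',s['time'],'vise x,y,z',(d@x).round(4),(d@y).round(4),s['eef_pos'][2].round(4),'F x y z',(s['force']@x).round(2),(s['force']@y).round(2),s['force'][2].round(2))
E
python3 -c "from h import *;fy()"
python3 -m handwheel '{"claw":[1.5,1.5,1.5,1.5,1.5,1.5,1.5,1.5,1.5,1.5,1.5,1.5,1.5,1.5,1.5],"slide":[[1,0,0],[3,0,0],[5,0,0],[7,0,0],[8.5,0,0],[9.3,0,0],[9.7,0,0],[10.1,0,0],[10.5,0,0],[11,0,0],[11.5,0,0],[12,0,0],[12.5,0,0],[12.9,0,0],[13.1,0,0]],"spin":[0,0,0,0,0,0,0,0,0,0,0,0,0,0,0]}'
python3 - <<'E'
from h import *
fy()
w=camera('wrist'); save('w8',w['color']); fy()
E
```

```text
t 10.8 vise x,y,z -0.0706 -0.1051 0.1363 F x y z -4.68 0.69 -1.7
time: 12.68
eef_pos: [0.5296, 0.0424, 0.1363]
tool_rot: [-179.9, 0.1, 98.8]
force: [-5.5, -4.8, -2.7]
opening: 0.0232
t 12.675 vise x,y,z -0.0707 0.0249 0.1363 F x y z -6.16 -3.87 -2.72
t 12.725 vise x,y,z -0.0707 0.0251 0.1363 F x y z -5.76 -2.06 -1.83
```

View pics/w8.png

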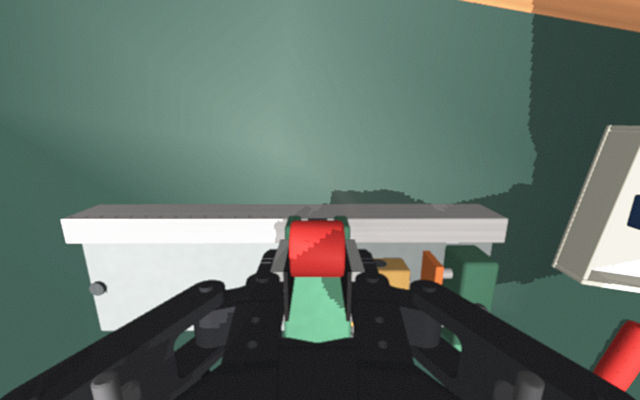

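The jaw has reached the brass lock at (392,270). The pad's edge is at (425,265), still a short gap away. Creeping on.

```bash
python3 -m handwheel '{"claw":[1.5,1.5,1.5,1.5,1.5],"slide":[[0.2,0,0],[0.4,0,0],[0.6,0,0],[0.7,0,0],[0.7,0,0]],"spin":[0,0,0,0,0]}'
python3 -c "from h import *;fy()"
python3 -m handwheel '{"claw":[1.5,1.5,1.5],"slide":[[0.1,0,0],[0.2,0,0],[0.2,0,0]],"spin":[0,0,0]}'
python3 -c "from h import *;fy()"
python3 -m handwheel '{"claw":[1.5,1.5,1.5],"slide":[[0.1,0,0],[0.2,0,0],[0.2,0,0]],"spin":[0,0,0]}'
python3 -c "from h import *;fy()"
```

```text
time: 13.35
eef_pos: [0.5285, 0.0494, 0.1363]
tool_rot: [-179.9, 0.1, 98.8]
force: [-4.8, -3.1, -1.6]
opening: 0.0231
t 13.35 vise x,y,z -0.0707 0.032 0.1363 F x y z -5.23 -2.36 -1.57
time: 13.72
eef_pos: [0.5282, 0.0513, 0.1363]
tool_rot: [-179.9, 0.1, 98.8]
force: [-5.2, -4.7, -2.1]
opening: 0.023
t 13.725 vise x,y,z -0.0707 0.0339 0.1363 F x y z -5.85 -3.88 -2.07
time: 14.1
eef_pos: [0.5279, 0.0533, 0.1363]
tool_rot: [-179.9, 0.1, 98.8]
force: [-4.5, -4.2, -3.2]
opening: 0.0232
t 14.1 vise x,y,z -0.0707 0.0359 0.1363 F x y z -5.12 -3.45 -3.19
```

```bash
python3 -m handwheel '{"claw":[1.5,1.5,1.5],"slide":[[0.1,0,0],[0.2,0,0],[0.2,0,0]],"spin":[0,0,0]}'
python3 -c "from h import *;fy()"
python3 -m handwheel '{"claw":[1.5,1.5,1.5],"slide":[[0.1,0,0],[0.2,0,0],[0.2,0,0]],"spin":[0,0,0]}'
python3 -c "from h import *;fy()"
python3 -m handwheel '{"claw":[1.5,1.5],"slide":[[0.1,0,0],[0.1,0,0]],"spin":[0,0]}'
python3 -c "from h import *;fy()"
```

```text
time: 14.48
eef_pos: [0.5276, 0.0552, 0.1363]
tool_rot: [-179.9, 0.1, 98.7]
force: [-4.3, -2.7, -2.1]
opening: 0.0232
t 14.475 vise x,y,z -0.0707 0.0379 0.1363 F x y z -4.68 -1.98 -2.09
time: 14.85
eef_pos: [0.5273, 0.0572, 0.1363]
tool_rot: [-179.9, 0.1, 98.8]
force: [-4.7, -4.7, -2.7]
opening: 0.0236
t 14.85 vise x,y,z -0.0707 0.0399 0.1363 F x y z -5.31 -3.91 -2.74
time: 15.1
eef_pos: [0.5272, 0.0575, 0.1363]
tool_rot: [-179.9, 0.1, 98.8]
force: [-3.7, -8.1, -3.1]
opening: 0.0231
t 15.1 vise x,y,z -0.0707 0.0402 0.1363 F x y z -4.95 -7.48 -3.1
```

```bash
python3 -m handwheel '{"claw":[1.5,1.5,1.5],"slide":[[0.1,0,0],[0.2,0,0],[0.2,0,0]],"spin":[0,0,0]}'
python3 -c "from h import *;fy()"
python3 -m handwheel '{"claw":[1.5,1.5,1.5],"slide":[[0.1,0,0],[0.2,0,0],[0.2,0,0]],"spin":[0,0,0]}'
python3 -c "from h import *;fy()"
```

```text
time: 15.48
eef_pos: [0.5271, 0.0587, 0.1363]
tool_rot: [-179.9, 0.2, 98.7]
force: [-1.7, -9.3, -4.3]
opening: 0.0232
t 15.475 vise x,y,z -0.0707 0.0414 0.1363 F x y z -3.09 -8.9 -4.32
time: 15.85
eef_pos: [0.5268, 0.0599, 0.1363]
tool_rot: [-179.9, 0.3, 98.7]
force: [-1.3, -13.0, -4.2]
opening: 0.0235
t 15.85 vise x,y,z -0.0708 0.0427 0.1363 F x y z -3.25 -12.61 -4.21
```

```bash
python3 -m handwheel '{"claw":[1.5,1.5,1.5],"slide":[[0.1,0,0],[0.1,0,0],[0.1,0,0]],"spin":[0,0,0]}'
python3 - <<'E'
from h import *
fy()
w=camera('wrist'); save('w9',w['color']);fy()
c=camera('scene'); save('s9',c['color'][120:280,200:440].repeat(3,0).repeat(3,1));fy()
E
```

```text
time: 16.23
eef_pos: [0.5268, 0.0606, 0.1363]
tool_rot: [-179.9, 0.3, 98.7]
force: [-1.6, -12.9, -4.0]
opening: 0.0235
t 16.225 vise x,y,z -0.0707 0.0433 0.1363 F x y z -3.53 -12.56 -3.98
t 16.275 vise x,y,z -0.0708 0.0433 0.1363 F x y z -3.58 -13.35 -4.79
t 16.325 vise x,y,z -0.0707 0.0433 0.1364 F x y z -2.67 -12.91 -4.47
```

View pics/w9.png

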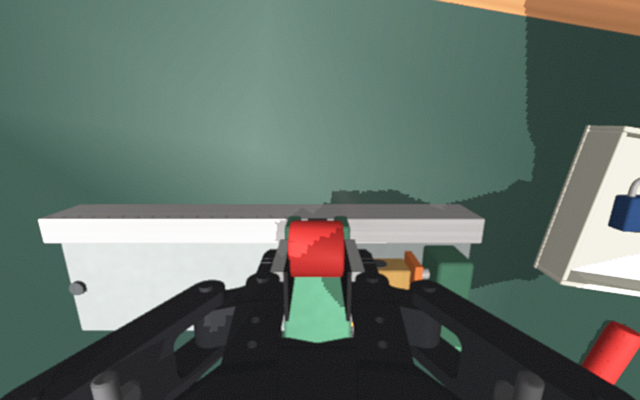

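View pics/s9.png

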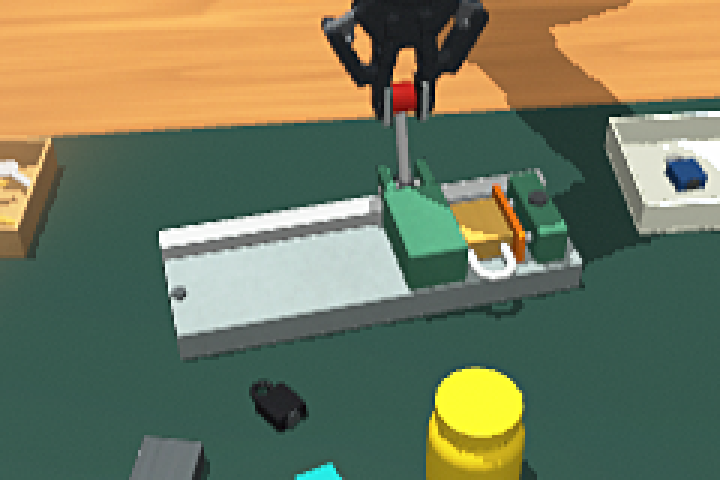

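The brass lock is pressed flat and square against the pad (the pad has visibly moved back), with about 13 N at the wrist. Swinging the lever down while holding y.

```bash
python3 -m handwheel '{"claw":[1.5,1.5,1.5,1.5,1.5,1.5],"slide":[[0,-1.35,0.36],[0,-2.6,0.95],[0,-3.75,1.75],[0,-4.3,2.2],[0,-4.75,2.75],[0,-4.75,2.75]],"spin":[0,0,0,0,0,0]}'
python3 -c "from h import *;fy()"
```

```text
time: 17.08
eef_pos: [0.4838, 0.0546, 0.1125]
tool_rot: [179.5, 0.3, 98.9]
force: [1.0, -12.9, 7.6]
opening: 0.0234
t 17.075 vise x,y,z -0.1141 0.044 0.1125 F x y z -1.02 -12.94 7.62
```

```bash
python3 -m handwheel '{"claw":[1.5,1.5,1.5,1.5,1.5,1.5,1.5,1.5,1.5],"slide":[[0,-0.4,0.55],[0,-0.8,1.15],[0,-1.1,1.75],[0,-1.4,2.4],[0,-1.6,3.1],[0,-1.75,3.75],[0,-1.85,4.5],[0,-1.85,5.2],[0,-1.85,5.3]],"spin":[0,0,0,0,0,0,0,0,0]}'
python3 - <<'E'
from h import *
fy()
w=camera('wrist'); save('w10',w['color']);fy()
E
```

```text
time: 18.2
eef_pos: [0.4638, 0.0516, 0.0592]
tool_rot: [179.8, 0.3, 98.9]
force: [-9.3, -14.6, 25.1]
opening: 0.0228
t 18.2 vise x,y,z -0.1343 0.0441 0.0592 F x y z -11.45 -13.02 25.09
t 18.25 vise x,y,z -0.1343 0.0441 0.0593 F x y z -8.09 -13.05 19.66
```

View pics/w10.png

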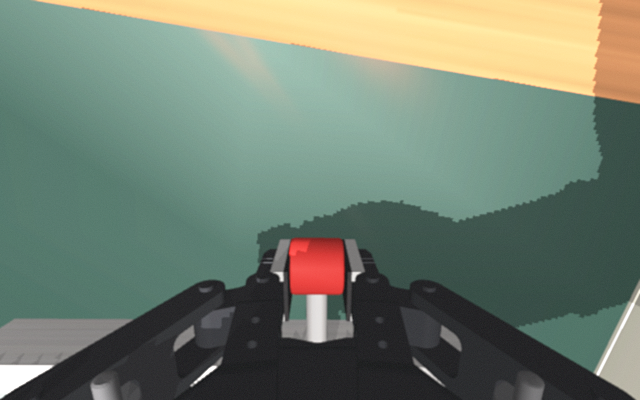

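The lever is at its bottom stop (TCP z 59 mm, against 58 mm when first gripped level). Releasing and retreating up.

```bash
python3 -m handwheel '{"claw":[5,5,5,5,5,5,5,5,5,5],"slide":[[0,0,-0.3],[0,0,-0.3],[0,0,-0.3],[0,0,-2],[0,0,-5],[0,0,-9],[0,-2,-13],[0,-4,-16],[0,-6,-16],[0,-6,-16]],"spin":[0,0,0,0,0,0,0,0,0,0]}'
python3 - <<'E'
from h import *
fy(); s=telemetry.read_state()
c=camera('wrist'); save('w11',c['color'])
T=np.eye(4); T[:3,:3]=Ro.from_euler('xyz',s['tool_rot'],degrees=True).as_matrix(); T[:3,3]=s['eef_pos']
c['cam_to_world']=T@c['T_tool_cam']
t=camera('top'); np.savez('top1.npz',**t); save('t11',t['color'][170:280,150:385].repeat(3,0).repeat(3,1))
sc=camera('scene'); save('s11',sc['color'][120:280,200:440].repeat(3,0).repeat(3,1))
E
```

```text
time: 19.5
eef_pos: [0.4022, 0.0452, 0.2163]
tool_rot: [179.9, -0.0, 98.8]
force: [-1.1, -0.6, -0.7]
opening: 0.0499
t 19.5 vise x,y,z -0.1962 0.0471 0.2163 F x y z -1.14 -0.44 -0.71
```

View pics/t11.png

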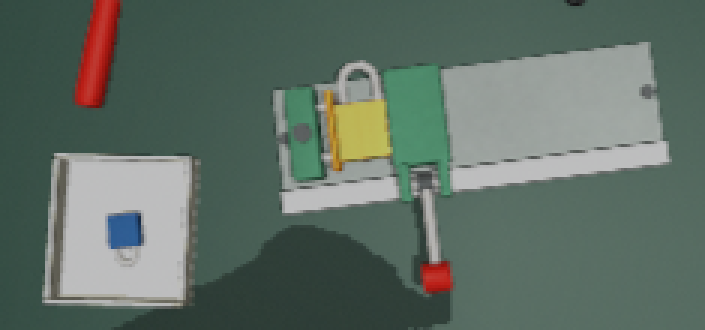

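View pics/s11.png

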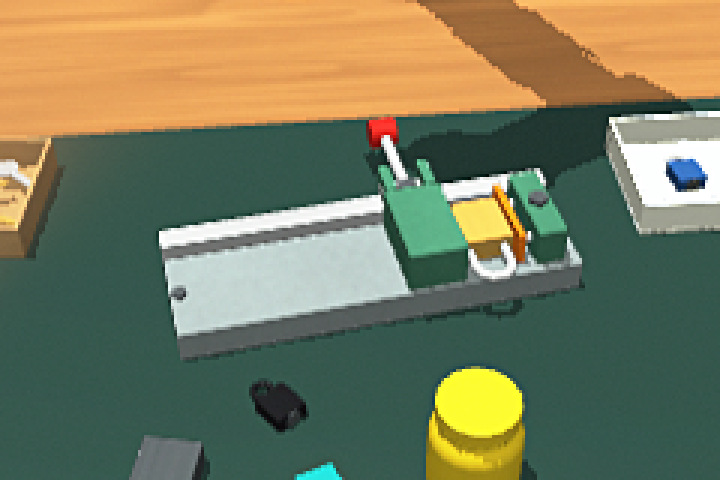

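View pics/w11.png

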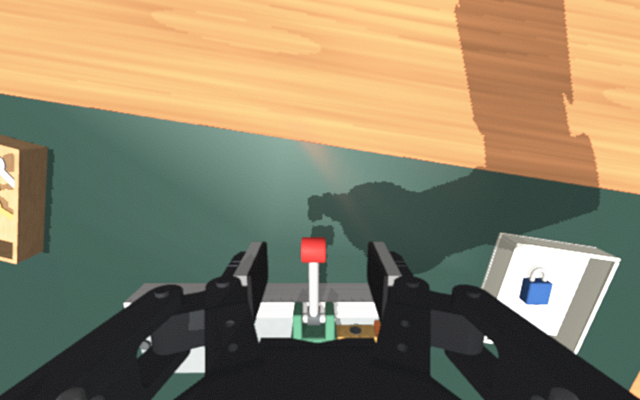

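All three views show the lever level with the knob toward the robot, the brass lock between jaw and pad, and the blue lock in the tray. One numeric check of lever height and pad travel follows.

```bash
python3 - <<'E'
from h import *
a=np.radians(8.8); Y=np.array([-np.sin(a),np.cos(a)]); X=np.array([np.cos(a),np.sin(a)]);o=np.array([.6033,.0286])
def go(f,boxes):
    c=dict(np.load(f)); hsv=cv2.cvtColor(c['color'],cv2.COLOR_RGB2HSV)
    for n,lo,hi,box,z in boxes:
        m=cv2.inRange(hsv,np.array(lo),np.array(hi)); x0,y0,x1,y1=box; k=np.zeros_like(m); k[y0:y1,x0:x1]=m[y0:y1,x0:x1]
        v,u=np.nonzero(k); P=np.array([plane(c,p,q,z) for p,q in zip(u,v)]); D=np.array([world(c,p,q) for p,q in zip(u,v)])
        rc=cv2.minAreaRect((P[:,:2]*1000).astype(np.float32)); q=np.array(rc[0])/1000-o
        print(f,n,len(u),'vise xy mm',(q@X*1000).round(1),(q@Y*1000).round(1),np.round(rc[1],1),round(rc[2],1),'z',np.median(D[:,2]).round(4),'maxz',np.percentile(D[:,2],90).round(4),'world',np.round(rc[0],0))
pad=lambda b:('pad',(8,120,80),(19,255,255),b,.062)
go('top0.npz',[pad((255,195,270,232)),('knob',(0,120,80),(8,255,255),(340,240,365,265),.067)])
go('top1.npz',[pad((255,195,266,230)),('brass',(20,100,60),(35,255,255),(258,195,282,228),.054),('knob',(0,120,80),(8,255,255),(285,250,305,270),.067),('jaw',(60,80,50),(90,255,255),(277,188,302,238),.071),('blue',(100,120,50),(125,255,255),(180,230,205,260),.02)])
E
```

```text
top0.npz pad 39 vise xy mm -2.6 113.5 [65.8  7.8] 8.2 z 0.0598 maxz 0.064 world [583. 140.]
top0.npz knob 94 vise xy mm -136.3 -104.7 [24.2 25.3] 9.3 z 0.0672 maxz 0.0704 world [485. -96.]
top1.npz pad 27 vise xy mm -2.2 116.6 [65.8  7.4] 8.5 z 0.0613 maxz 0.0633 world [583. 144.]
top1.npz brass 377 vise xy mm 1.3 95.6 [66.  51.8] 9.0 z 0.054 maxz 0.0592 world [590. 123.]
top1.npz knob 97 vise xy mm -136.7 44.1 [24.1 25.1] 9.3 z 0.0674 maxz 0.0701 world [461.  51.]
top1.npz jaw 700 vise xy mm -13.1 43.2 [114.7  49.4] 9.4 z 0.0708 maxz 0.0735 world [584.  69.]
top1.npz blue 111 vise xy mm -61.4 313.1 [27.5 27.1] 8.4 z 0.0196 maxz 0.0218 world [495. 329.]
```

```bash
python3 -c "
from cell import close_job
print(close_job())"
```

```text
the job is handed in; nothing more can be done
None
```

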